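# Pin the seedling lamp over the germination dish

### The job

Swing the seedling lamp's arm back over the green bracket, take the brass thumbscrew from its wooden holder and put it through the arm's hole and the slotted clamp block in the bracket beneath, feeling gently for the slot, until its flange lies flush on the arm; then give it a quarter-turn clockwise (seen from above) to lock it, and let go. Never force the screw, and leave the dish, jar, tub and ruler where they are.

Things in the scene. Friction and masses are not known exactly. Their poses are not given: they have to be found in the camera images.
- stand: Fixed lamp stand, z up; origin on the desk under the bracket's middle. White foot 90 x 205 x 12 mm (y -162 to +43). Pivot post 34 mm across at y -120. Green bracket: upright plates 76 mm long in x, at y -23 and +23, top at z 107. Finished, the screw's origin is at z 146 here. It must not be pressed on stand, arm or block with over 30 N.
- bracket (a point): Middle of the bracket, 107 mm above the desk: top level of the dark steel clamp block (50 x 38 x 8 mm, rigid; 87 mm free below). Its through slot, 8.4 mm in stand x by 16.4 mm in y, 1 mm chamfer, lies at y 0 but anywhere from 9 mm before to 9 mm past this point in x: not measured, feel for it. Stops below let the foot turn only clockwise from the slot, about 90 degrees.
- lamp (a joint): Angle of the white arm about the pivot post. 0: it points along the stand's +y, its hole over the bracket's middle; positive: swung clockwise from above, to the stand's +x. Range -0.3 to 1.2. Stays where left: friction 0.2 N m (1 N at the knob, 2 N at the hole). A screw foot in its hole can drag it along. 1 mm at the hole is 0.0083 rad.
- knob (a point): Grip point on the green round knob on the lamp head (16 mm across, 38 mm tall; point 24 mm above the head, 14 mm below the knob's top), 220 mm from the pivot axis, 146 mm above the desk. The head is a disc 72 mm across, z 100 to 122 mm.
- armhole (a point): Centre of the round 16.4 mm hole in the arm (34 mm wide, 12 mm thick), on the arm's top surface 120 mm above the desk, 120 mm from the pivot axis. 1 mm chamfer, upright. The arm runs 1 mm above the clamp block.
- screw: Brass wing thumbscrew, loose, about 60 g, upright, flange resting on the holder, 2 mm side play. Origin on its axis on the wing, 26 mm above the flange's underside; z up. Wing: 24 mm along x, 9 mm thick in y, from 22 mm below to 10 mm above the origin; pinch it across y. Flange 24 mm across, 4 mm thick. Below it a shoulder 14 mm across, 12.5 mm long, the lower 6 mm tapered to 8 mm.
- foot (a point): Lower tip of the thumbscrew, 58 mm below its origin. Cross foot 14 mm along the screw's x by 6 mm along y, 49 to 55 mm below the origin, then a tip 11.5 x 3.8 mm; above it a neck 6 mm across. Passes the slot only with screw x along stand y (either way round), wing along the arm. Tip resting on the clamp block: origin 165 mm above the desk.
- holder: Dark wooden holder block 64 x 64 mm, 42 mm tall, fixed; origin under its centre. The thumbscrew hangs in its 18 mm hole (36 mm deep).
- dish: Lidded germination dish, 72 mm across, 22 mm tall, loose, on the desk under the lamp's place; origin under its centre. Leave alone.
- jar: Amber seed jar with a green cap, 60 mm across, 85 mm tall, loose; origin under its centre. Leave alone.
- tub: Open white plastic tub, 120 x 90 x 50 mm, loose; origin under its centre. Leave alone.
- ruler: Blue ruler, 160 x 28 x 5 mm, lying loose; origin under its centre. Leave alone.

How it is judged:
By the outcome, as a careful person would: the job done as asked, in the order asked, and still so for the second after the job is handed in, with the robot touching nothing.
It also fails if it takes over 72 s, if anything falls off the work surface, if the arm or the gripper's body presses on something with over 40 N, if the wrist force passes 120 N, or if a joint passes its speed limit or range.

### The arm

A 7-joint arm with a two-finger parallel gripper is mounted at the origin on the work surface. World frame = base frame: x ahead of the robot, y to its left, z up, the work surface at z = 0. Lengths are in m, angles in rad, forces in N, time in s.
With the tool pointing down it reaches from about 0.425 to 1.025 m from the base axis. Payload 3.6 kg.
Tool frame: the origin (TCP) lies at the very end of the fingers, on their centre line; the grasp point (between the pads) lies 19 mm behind it (robot.grasp_offset is the distance from the TCP to the grasp point, in m); z points along the fingers, x is the direction in which the jaws open and shut, and the axes are right-handed (so a half turn about z gives the same grasp; the last joint's range is limited). The gripper opens to 85 mm and grips with 20 to 120 N. Pads are 22 mm wide; open, the fingers measure 114 mm over their backs; the gripper's body (76 mm by 85 mm) begins 54 mm behind the grasp point. The pads swing forward as they close: fully open they stand 13 mm farther back than shut.
Start: joints at [1.038, 0.591, 0.048, 1.609, -0.033, 0.943, -0.034], TCP at [0.308, -0.656, 0.231] pointing down, gripper open.
Joint ranges: [-2.69, 2.69], [-0.47, 2.24], [-1.27, 1.36], [0.19, 2.51], [-1.53, 4.68], [0.08, 2.07], [-3.09, 3.09]. Speed limits (rad/s): [2.57, 2.57, 3.14, 3.14, 3.14, 3.14, 3.14].

### API

Orientations are given as a unit quaternion [w, x, y, z].
In Python, from cell import robot, eyes, finder gives the robot as it stands.
- The arm moves only by the tool jog_arm, never from a script. Its argument "targets" is one flat list of numbers, 5 for each row, row after row: the shift along the tool's x, y, z in mm, then the turn about the tool's z in degrees, then the opening in per cent of the stroke, from 0 (shut) to 100 (fully open). A call has 1 to 20 rows; each row shifts and turns the commanded pose from where the row before left it, along the tool's axes as they then stand; what a row does not reach is not made up. A row lasts 1/8 s, in which the tool goes at most 62.5 mm and 10.7 degrees, less where a joint would pass 70% of its speed; a pose out of reach is approached as far as the arm can. A call with a gripper value outside its range is refused whole. The fingers move at their own pace and stop on an object; the grip force is fixed at half the most. Time passes only in rows, so rows that do not move let the fingers close. It gives the time, the measured TCP pose, the force and the opening at its end, in the units of the state.
- robot.observe(): the state, without advancing time (a new reading comes with each control period).
- eyes.get_image(name): name is "scene" or "top" or "wrist"; returns a dict with "pixels" (400x640x3 uint8, red, green, blue), "depth" (400x640 float32, m along the optical axis (not along the pixel's ray), 0 where there is no reading), "vfov" (degrees; the focal length in pixels is half the picture's height over the tangent of half this angle, whatever the lens; pixels are square), "cx", "cy" (the principal point, pixels), "rvec" (rotation vector, rad) and "tvec" (3), from world to camera coordinates, as OpenCV has them. Camera axes: x right, y down, z forward; pixel columns grow to the right and rows downward; lengths in m; the calibration is good to about 2 mm. A picture is of the moment at which its call begins.
- robot.close_job(): hands the job in, once; it reports no verdict.
Trained networks look in a picture, given as the dict that the camera call returned (one of the last four; its "shot" number tells which), for a name from the list of things; names that differ only in an ending like _2 or _b are one class to them, and where a whole thing is asked for, a point or a joint stands for the part that bears it (a point fixed in the world has none). Each returns a list of dicts, best first, with "conf" (0 to 1); they miss things now and then, are a little off and sometimes report something else, mostly with a low value. They report only what shows in the picture. A call takes as long as a camera call.
- finder.boxes_of(label, picture): "uv" ([column, row] in pixels, amid what is visible of it).
- finder.masks_of(label, picture): "mask" (400x640 bool, what is visible of it) and "uv" ([column, row] in pixels, amid what is visible of it).
The state is a dict: "time": time; "q": joint angles; "qd": joint speeds; "tau": joint torques, N m; "tcp_pos": TCP position; "eef_rot": TCP orientation; "ft_force": force on the tool from outside, world axes, zero at the start; "moment": the same for the moment, N m; "opening": finger opening in m.
Only numpy, scipy, OpenCV 4.12 (cv2) and the standard library are available. Lean on these libraries where they do the work, as an engineer would, in place of code of your own. Each camera call takes 0.05 s, during which the arm holds its last target. There are 200 camera calls.

## Working session

There is one attempt and no reset: what is moved stays moved. The work goes in short steps, Python scripts to look and compute and a tool call to move; the robot and the scene stay as the last step left them, time stands still between calls to the robot, and variables do not carry over. Pictures are saved under pics/ and viewed, about 8 in all and at most 12, crops included, and the job is handed in when it is done.

Besides the shell and the picture viewer there is one more tool, called in YAML: its name, and indented under it one key for each argument. jog_arm: Moves the arm, as the interface text tells. Its arguments: {"type":"object","properties":{"targets":{"type":"array"}},"required":["targets"]}

```bash
ls; mkdir -p pics; cat > h.py <<'E'
import numpy as np, cv2
from scipy.spatial.transform import Rotation as Rn
from cell import robot, eyes, finder
def cam(p):
    f=p["pixels"].shape[0]/2/np.tan(np.radians(p["vfov"])/2)
    return f,Rn.from_rotvec(np.ravel(p["rvec"])).as_matrix(),np.ravel(p["tvec"])
def cloud(p):
    f,R,t=cam(p); v,u=np.mgrid[0:400,0:640]; d=p["depth"]
    c=np.stack([(u-p["cx"])/f*d,(v-p["cy"])/f*d,d],-1)
    w=(c-t)@R; w[d<=0]=np.nan
    return w
def ray(p,uv,z):
    f,R,t=cam(p); d=R.T@np.array([(uv[0]-p["cx"])/f,(uv[1]-p["cy"])/f,1]); o=-R.T@t
    return o+d*(z-o[2])/d[2]
def proj(p,w):
    f,R,t=cam(p); c=R@np.asarray(w)+t; return np.array([c[0]/c[2]*f+p["cx"],c[1]/c[2]*f+p["cy"]])
def save(p,n,crop=None,s=1):
    im=p["pixels"][:,:,::-1]
    if crop: a,b,c,d=crop; im=im[b:d,a:c]
    cv2.imwrite("pics/"+n,cv2.resize(im,None,fx=s,fy=s,interpolation=cv2.INTER_CUBIC))
E
python3 - <<'E'
from h import *
s=robot.observe(); print({k:np.round(v,4) for k,v in s.items()}, robot.grasp_offset)
a=eyes.get_image("top"); b=eyes.get_image("scene")
save(a,"t1.png");save(b,"s1.png")
for p in(a,b):
    print(-cam(p)[1].T@cam(p)[2])
    w=cloud(p)
    for n in["stand","lamp","knob","armhole","screw","holder","dish","jar","tub","ruler"]:
        for m in finder.masks_of(n,p)[:2]:
            q=w[m["mask"]]; q=q[~np.isnan(q[:,0])]
            print(n,round(m["conf"],2),np.round(m["uv"]),len(q),np.round(np.median(q,0),3) if len(q) else "",np.round(np.percentile(q[:,2],[2,98]),3) if len(q) else "")
E
```

```text
pics
{'time': np.float64(0.0), 'q': array([ 1.0385,  0.5921,  0.0483,  1.6098, -0.0333,  0.9427, -0.0337]), 'qd': array([ 0.0021,  0.0003, -0.0013,  0.0004,  0.001 , -0.0011,  0.0016]), 'tau': array([ 0.00000e+00, -5.48686e+01,  1.54670e+00, -1.98125e+01,
        9.40000e-03,  8.70000e-03, -0.00000e+00]), 'tcp_pos': array([ 0.3077, -0.6556,  0.2301]), 'eef_rot': array([-6.000e-04,  8.441e-01, -5.362e-01, -1.000e-03]), 'ft_force': array([ 0.4497, -0.9336,  0.3332]), 'moment': array([0.0234, 0.0098, 0.0341]), 'opening': np.float64(0.0856)} 0.0187
[0.41182249 0.01530045 1.21588588]
stand 0.97 [336. 236.] 5008 [ 0.49  -0.012  0.108] [0.008 0.126]
lamp 0.61 [331. 206.] 2369 [0.563 0.    0.121] [0.002 0.147]
lamp 0.28 [461. 144.] 2232 [ 0.74  -0.322  0.008] [0.    0.053]
knob 0.9 [329. 202.] 2371 [ 0.561 -0.002  0.121] [0.011 0.146]
knob 0.24 [463. 143.] 2221 [ 0.74  -0.322  0.008] [0.    0.053]
armhole 0.8 [330. 204.] 2263 [0.563 0.002 0.121] [0.116 0.149]
armhole 0.47 [464. 143.] 2245 [ 0.74  -0.321  0.007] [-0.     0.053]
screw 0.63 [190. 244.] 107 [0.478 0.315 0.067] [0.043 0.082]
hold
[... 379 characters left out ...]
84 0.20478706 0.89968752]
stand 0.57 [320. 194.] 4008 [0.509 0.014 0.11 ] [0.01  0.134]
lamp 0.92 [313. 210.] 2116 [0.581 0.017 0.121] [0.1   0.158]
lamp 0.54 [322. 195.] 4181 [0.509 0.014 0.109] [0.007 0.131]
knob 0.71 [319. 210.] 2055 [0.583 0.02  0.121] [0.109 0.158]
armhole 0.6 [312. 211.] 2140 [0.581 0.019 0.121] [0.03  0.158]
screw 0.59 [459. 238.] 103 [0.487 0.32  0.063] [0.043 0.08 ]
dish 0.71 [374. 225.] 669 [0.511 0.13  0.022] [0.005 0.025]
dish 0.28 [402. 331.] 998 [0.709 0.268 0.005] [0.001 0.009]
jar 0.97 [220. 157.] 775 [ 0.509 -0.288  0.062] [0.002 0.088]
tub 0.79 [160. 235.] 2375 [ 0.737 -0.323  0.016] [0.002 0.052]
ruler 0.73 [402. 326.] 959 [0.71  0.268 0.005] [0.002 0.009]
```

View pics/t1.png

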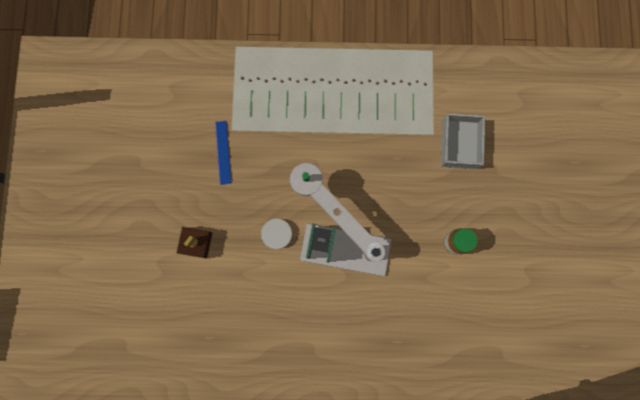

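View pics/s1.png

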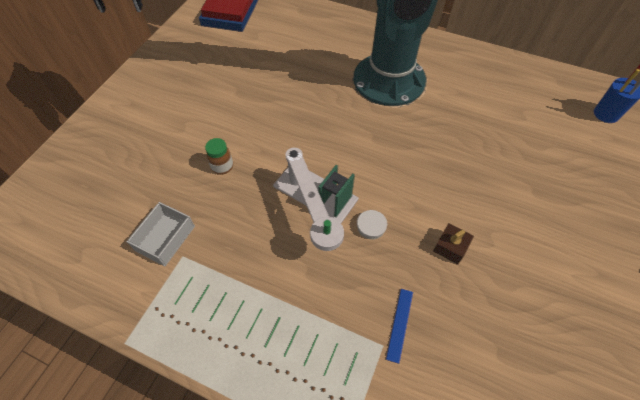

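The top view shows the pivot at (376,252), the arm hole at (337,211), the knob at (306,177), the bracket at (321,242) and the holder with screw at (194,243). The lamp is swung out about 0.75 rad towards world +x. The scene view agrees.

```bash
python3 - <<'E'
from h import *
a=eyes.get_image("top")
save(a,"t2.png",(280,150,400,290),4)
im=a["pixels"].astype(int); w=cloud(a)
g=(im[...,1]>im[...,0]+15)&(im[...,1]>im[...,2]+8)
sub=np.zeros_like(g); sub[150:290,280:400]=1
for nm,lo,hi in(("plates",.095,.115),("knob",.135,.175)):
    m=g&sub&(w[...,2]>lo)&(w[...,2]<hi)
    v,u=np.nonzero(m); q=w[m]
    print(nm,len(q),np.round(q.mean(0),4),np.round([u.mean(),v.mean()],1))
    if nm=="plates": print(cv2.minAreaRect(np.float32(q[:,:2]*1000)))
m=sub&(w[...,2]>.117)&(w[...,2]<.125)
# head disc: circle
v,u=np.nonzero(m);q=w[m][:,:2]
c,r=cv2.minEnclosingCircle(np.float32(q[q[:,0]>.57+.0]));print("head?",c,r)
for n,uv,z in(("hole",(337,211),.12),("pivot",(376,252),.125)):
    print(n,ray(a,uv,z), w[uv[1],uv[0]])
for v in range(244,262,2): print(v,np.round(w[v,364:390:2,2]*1000))
hm=finder.masks_of("holder",a)[0]["mask"]
q=w[hm|finder.masks_of("screw",a)[0]["mask"]]; q=q[(q[:,2]>.036)&(q[:,2]<.047)]; print("holder",cv2.minAreaRect(np.float32(q[:,:2]*1000)))
E
```

```text
plates 203 [0.4792 0.0214 0.1079] [320.5 242.6]
((479.4969787597656, 21.388446807861328), (51.60988235473633, 73.1404037475586), 80.60481262207031)
knob 49 [0.6167 0.056  0.1584] [305.6 176. ]
head? (0.6041463017463684, 0.036315713077783585) 0.05871301889419556
hole [ 0.54791607 -0.01316544  0.12      ] [ 0.56246083 -0.01620769  0.00287912]
pivot [ 0.4604428  -0.09827635  0.125     ] [ 0.4603859  -0.09814343  0.12627665]
244 [122. 121. 122. 117. 123. 120. 121. 120. 122.  13.  19.  15.  17.]
246 [123. 119. 120. 119. 119. 121. 122. 122. 121. 122.   9.  10.  14.]
248 [120. 120. 119. 122. 122. 127. 123. 125. 121. 122.   9.  15.  15.]
250 [122. 119. 122. 124. 124. 127. 126. 127. 118. 122. 121.  12.  13.]
252 [  9. 121. 122. 123. 123. 123. 126. 123. 122. 120. 122.  15.  13.]
254 [ 21.  69. 119. 122. 124. 123. 129. 126. 125. 122. 122.  13.  13.]
256 [ 15.  62. 123. 119. 122. 124. 124. 122. 123. 122.  14.  13.  12.]
258 [  9.  25.  67. 121. 121. 126. 121. 124. 119. 119.  12.  13.  10.]
260 [ 11.  13.  15.  42. 120. 118. 123. 120.   9.  17.  10.  15.   2.]
holder ((478.7235107421875, 317.736083984375), (66.0551528930664, 63.770545959472656), 81.35681915283203)
```

View pics/t2.png

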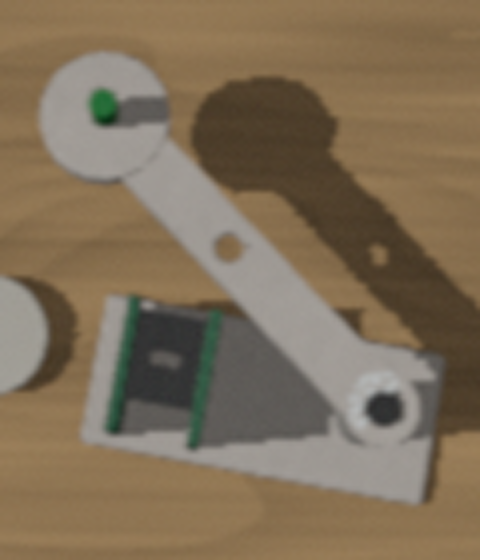

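The crop confirms these points: pivot (375.8,251.8), hole (337.3,211.8), knob base (306,179) and a faint slot at (321.3,240). The geometry agrees with the given 120 and 220 mm. I'll write a helper that works out the moves, then get a close wrist view.

```bash
cat >> h.py <<'E'
def rel(target,yaw_deg):
    """shift along present tool axes (mm) and turn (deg) to bring TCP to target with tool-x at yaw"""
    s=robot.observe(); q=s["eef_rot"]; R=Rn.from_quat([q[1],q[2],q[3],q[0]]).as_matrix()
    y=np.degrees(np.arctan2(R[1,0],R[0,0])); d=-((yaw_deg-y+180)%360-180)
    print("t",round(float(s["time"]),2),"tcp",np.round(s["tcp_pos"],4),"yaw",round(y,2),"F",np.round(s["ft_force"],1),"open",round(float(s["opening"])*1000,1),
     "q7",round(float(s["q"][6]),2),"-> shift",np.round(R.T@(np.asarray(target)-s["tcp_pos"])*1000,1),"turn",np.round(d,1))
E
python3 - <<'E'
from h import *
p=eyes.get_image("wrist"); s=robot.observe(); q=s["eef_rot"]; R=Rn.from_quat([q[1],q[2],q[3],q[0]]).as_matrix()
f,Rc,t=cam(p); print("cam in tool",R.T@(-Rc.T@t-s["tcp_pos"]),"fwd",R.T@Rc[2], "vfov",p["vfov"])
rel([.46,0,.30],-45.8)
E
```

```text
cam in tool [ 0.00042705 -0.08091274 -0.14298594] fwd [8.03797013e-04 3.19644296e-01 9.47537270e-01] vfov 63.915312718010824
t 1.3 tcp [ 0.308  -0.6563  0.2313] yaw -64.86 F [ 0.4 -0.3 -0.1] open 85.5 q7 -0.03 -> shift [-529.6 -416.4  -68.7] turn -19.1
```

jog_arm:
  targets: [-20,-18,-3,0,100,-38,-34,-3,0,100,-39,-35,-3,0,100,-39,-35,-3,0,100,-39,-35,-3,0,100,-39,-35,-3,0,100,-39,-35,-3,0,100,-39,-35,-3,0,100,-39,-35,-3,0,100,-39,-35,-3,0,100,-39,-35,-3,0,100,-39,-35,-3,0,100,-39,-35,-3,0,100,-38,-32,-1,0,100,0,0,0,-9.5,100,0,0,0,-9.5,100,0,0,0,0,100]

```text
time: 3.42
tcp_pos: [0.5096, 0.0182, 0.2714]
eef_rot: [-0.0, 0.921, -0.39, 0.0]
ft_force: [0.1, -0.3, 0.3]
opening: 0.0851
```

```bash
python3 - <<'E'
from h import *
p=eyes.get_image("wrist"); save(p,"w1.png",None,1.25)
for w in([.4795,.0214,.107],[.4604,-.0983,.125],[.548,-.013,.12],[.6175,.055,.16]): print(w,np.round(proj(p,w),1))
rel([.6175,.055,.17],-45.8)
E
```

```text
[0.4795, 0.0214, 0.107] [295.9 203. ]
[0.4604, -0.0983, 0.125] [366. 296.]
[0.548, -0.013, 0.12] [370.9 181.9]
[0.6175, 0.055, 0.16] [385.6  66. ]
t 3.48 tcp [0.5095 0.018  0.2714] yaw -46.04 F [ 0.5  0.2 -0. ] open 85.4 q7 -1.01 -> shift [  48.3 -103.3  101.4] turn -0.2
```

View pics/w1.png

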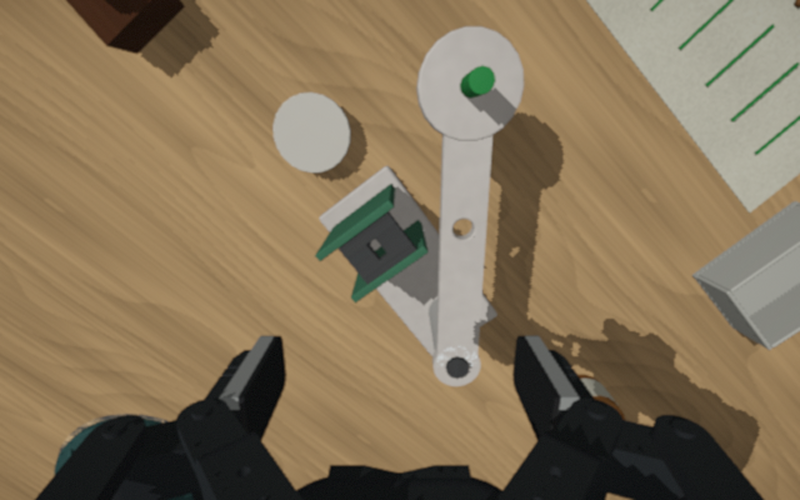

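The wrist view shows the slot at about (301,197) in native pixels, the arm hole at (370,182), the knob top at (385,64) and the pivot at (366,294). All lie within about 2 mm of the predictions. Next I'll zoom in on the slot.

```bash
python3 - <<'E'
from h import *
p=eyes.get_image("wrist"); save(p,"w2.png",(245,140,350,245),5)
im=p["pixels"].astype(int); w=cloud(p)
g=(im[...,1]>im[...,0]+12)&(im[...,1]>im[...,2]+4)
m=g&(abs(w[...,2]-.107)<.004); m[:, :230]=0; m[:,360:]=0
q=w[m][:,:2]*1000; print(len(q),cv2.minAreaRect(np.float32(q)))
m=(w[...,2]>.1)&(w[...,2]<.111)&(~g); m[:140]=0;m[245:]=0;m[:,:245]=0;m[:,350:]=0
q=w[m][:,:2]*1000; print("block",len(q),cv2.minAreaRect(np.float32(q)))
for uv in((300.8,196.8),): print(ray(p,uv,.107))
for uv in((370.4,182.4),): print(ray(p,uv,.12))
for uv in((365.6,293.6),): print(ray(p,uv,.126))
print(ray(p,(384.8,64),.16))
E
```

```text
1027 ((480.87310791015625, 20.730945587158203), (53.011497497558594, 75.15885925292969), 80.60396575927734)
block 1800 ((480.523681640625, 20.237491607666016), (52.991355895996094, 76.05067443847656), 80.1876220703125)
[0.48770541 0.02215009 0.107     ]
[ 0.54721577 -0.01328113  0.12      ]
[ 0.46232119 -0.09545929  0.126     ]
[0.61799463 0.05602157 0.16      ]
```

View pics/w2.png

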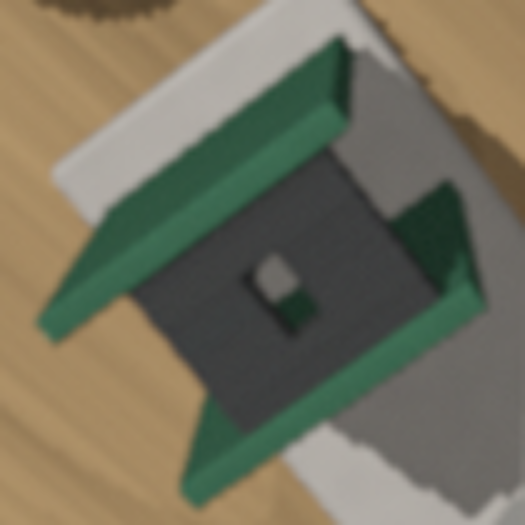

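The zoom shows the slot clearly, centred near native (301.6,198.6). That is about 5.6 mm to stand +x of the bracket middle, so I'll aim the lamp at about +0.046 rad and check by feel. Next I go over the knob, jaws tangential, and cage it loosely.

jog_arm:
  targets: [12,-26,15,0,100,12,-26,22,0,100,12,-26,22,0,100,11.7,-25.7,22,0,100,0,0,15,0,100,0,0,20,0,100,0,0,15,0,100,0,0,10.4,0,100,0,0,0,0,28,0,0,0,0,28,0,0,0,0,28,0,0,0,0,28]

```text
time: 5.03
tcp_pos: [0.6175, 0.0562, 0.1304]
eef_rot: [-0.0, 0.921, -0.39, 0.0]
ft_force: [-0.4, 0.0, -0.7]
opening: 0.0238
```

```bash
python3 - <<'E'
from h import *
rel([.6173,.0556,.130],-45.8)
E
```

```text
t 5.03 tcp [0.6175 0.0562 0.1304] yaw -45.86 F [-0.4  0.  -0.7] open 23.8 q7 -1.12 -> shift [0.3 0.6 0.4] turn -0.1
```

jog_arm:
  targets: [-12.86,0.38,0,-3.36,28,-12.86,0.38,0,-3.36,28,-12.86,0.38,0,-3.36,28,-12.86,0.38,0,-3.36,28,-12.86,0.38,0,-3.36,28,-12.86,0.38,0,-3.36,28,-12.86,0.38,0,-3.36,28,-12.86,0.38,0,-3.36,28,-12.86,0.38,0,-3.36,28,-12.86,0.38,0,-3.36,28,0,0,0,0,28,0,0,0,0,15,0,0,0,0,15,0,0,0,0,15,0,0,0,0,15]

```text
time: 6.9
tcp_pos: [0.5065, 0.118, 0.13]
eef_rot: [-0.0, 0.994, -0.107, 0.0]
ft_force: [-0.9, 1.2, 3.5]
opening: 0.0142
```

```bash
python3 - <<'E'
from h import *
rel([.5073,.1178,.130],-12.2)
E
```

```text
t 6.9 tcp [0.5065 0.118  0.13  ] yaw -12.27 F [-0.9  1.2  3.5] open 14.2 q7 -0.84 -> shift [0.8 0.1 0. ] turn -0.1
```

jog_arm:
  targets: [0,0,0,0,100,0,0,0,0,100,0,0,0,0,100,0,0,-25,0,100,0,0,-40,0,100,0,0,-40,0,100,0,0,-25,0,100,0,0,0,0,100]

```text
time: 7.9
tcp_pos: [0.5076, 0.1182, 0.2618]
eef_rot: [-0.001, 0.994, -0.107, 0.002]
ft_force: [-0.2, -0.2, -0.3]
opening: 0.0857
```

```bash
python3 - <<'E'
from h import *
p=eyes.get_image("wrist"); a=eyes.get_image("top")
c=np.vstack([cv2.resize(p["pixels"],None,fx=1,fy=1),cv2.resize(a["pixels"][200:290,160:400],(640,240),interpolation=cv2.INTER_CUBIC)])
cv2.imwrite("pics/c3.png",c[:600,:,::-1])
for w in([.486,.0198,.12],[.507,.1178,.16],[.46,-.097,.126]): print(np.round(proj(p,w),1),np.round(proj(a,w),1))
w=cloud(a)
m=finder.masks_of("screw",a)
for x in m[:2]:
    q=w[x["mask"]]; q=q[q[:,2]>.05]; print("screw",x["conf"],x["uv"],len(q),np.round(q.mean(0),4),cv2.minAreaRect(np.float32(q[:,:2]*1000)))
rel([.478,.316,.2],0)
E
```

```text
[318.8 285.9] [321.3 239.1]
[318.7 205.2] [274.6 226.7]
[318.3 381.4] [375.5 252.2]
screw 0.69 [191.6, 243.1] 77 [0.479  0.3162 0.0712] ((479.68035888671875, 317.3553466796875), (11.704349517822266, 23.790170669555664), 70.2749252319336)
t 8.05 tcp [0.5055 0.1173 0.2588] yaw -12.26 F [-0.2  0.   0.6] open 85.4 q7 -0.72 -> shift [ -68.9 -188.4   58.7] turn -12.3
```

View pics/c3.png

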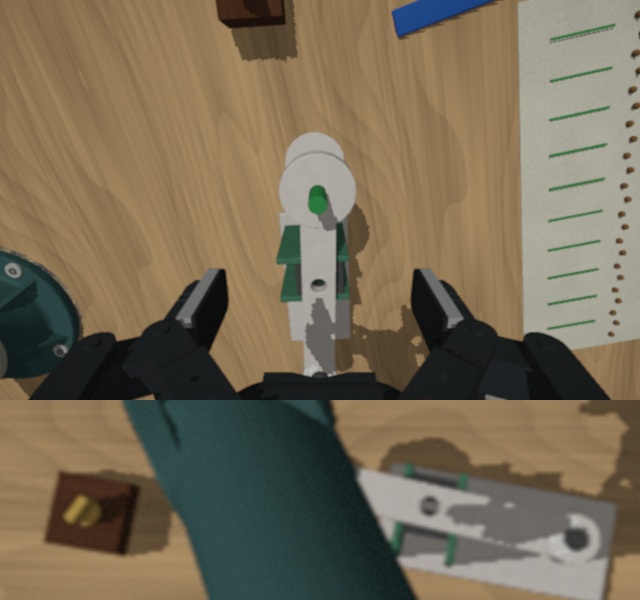

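The wrist view shows the arm hole at (318,285), against a prediction of (319,286) for a hole over the slot. The top strip shows the screw wing lying diagonally in the holder. I'll now go and look at the screw from near.

jog_arm:
  targets: [-8,-18,1,0,100,-15.2,-34.3,2,0,100,-15.2,-34.3,2,0,100,-15.2,-34.3,2,0,100,-15.2,-34.3,2,0,100,-15.2,-34.3,0,0,100,-7.3,-16.5,0,0,100,0,0,0,-10.4,100,0,0,0,-10.4,100,0,0,0,-10.4,100,0,0,0,-10.4,100,0,0,0,-10.4,100,0,0,0,0,100]

```text
time: 9.68
tcp_pos: [0.461, 0.337, 0.2498]
eef_rot: [0.0, 0.941, 0.338, -0.001]
ft_force: [0.2, -1.1, -0.5]
opening: 0.0853
```

```bash
python3 - <<'E'
from h import *
p=eyes.get_image("wrist")
w=cloud(p); im=p["pixels"].astype(int)
print("pix",proj(p,[.479,.316,.078]))
g=(w[...,2]>.073)&(w[...,2]<.085)&(np.hypot(w[...,0]-.479,w[...,1]-.316)<.03)
q=w[g]; print(len(q),np.round(np.percentile(q[:,2],[5,50,95]),4),cv2.minAreaRect(np.float32(q[:,:2]*1000)),q.mean(0))
h=(abs(w[...,2]-.042)<.003)&(np.hypot(w[...,0]-.479,w[...,1]-.316)<.06)
print("holder",cv2.minAreaRect(np.float32(w[h][:,:2]*1000)))
u,v=proj(p,[.479,.316,.06]).astype(int); save(p,"w4.png",(max(0,u-60),max(0,v-60),u+60,v+60),4); print(u,v)
print(np.round(proj(p,[.479,.316,.078])))
rel([.479,.316,.078],40)
E
```

```text
pix [321.37441442 209.46866437]
189 [0.0761 0.0783 0.0794] ((479.75799560546875, 319.2554931640625), (8.978633880615234, 23.456581115722656), 55.78398895263672) [0.47939077 0.3197946  0.07807276]
holder ((479.20013427734375, 318.78179931640625), (64.32179260253906, 64.52592468261719), 81.0765380859375)
321 204
[321. 209.]
t 9.72 tcp [0.4609 0.3372 0.25  ] yaw 39.5 F [0.6 1.2 0.8] open 85.5 q7 -0.38 -> shift [  0.7  27.9 172. ] turn -0.5
```

View pics/w4.png

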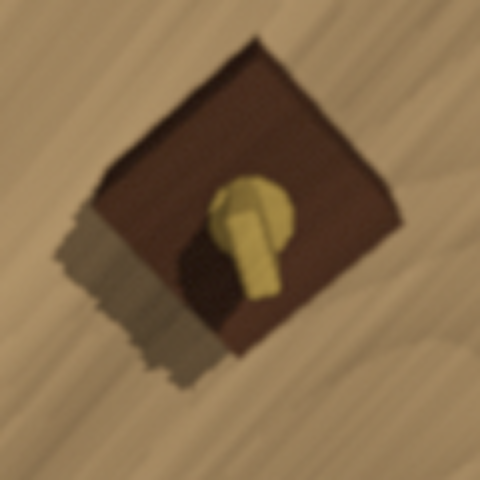

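The close-up shows the wing as a clean 9 x 23.5 mm rectangle with its top at 78 mm, as it should be. The pinch axis is at 55.8° and the centre at (479.6, 319.5). I'll grasp it there.

jog_arm:
  targets: [1.6,12.8,20,0,100,1.6,12.8,30,0,100,0,0,30,-8.15,100,0,0,30,-8.15,100,0,0,30,0,100,0,0,25,0,100,0,0,20,0,100,0,0,12,0,100,0,0,0,0,100,0,0,0,0,50,0,0,0,0,4,0,0,0,0,4,0,0,0,0,4,0,0,0,0,4,0,0,0,0,4,0,0,0,0,4]

```text
time: 11.72
tcp_pos: [0.4799, 0.321, 0.0543]
eef_rot: [0.0, 0.883, 0.47, 0.0]
ft_force: [-0.9, -1.6, 5.4]
opening: 0.0078
```

```bash
python3 - <<'E'
from h import *
rel([.4796,.3195,.053],55.8)
E
```

```text
t 11.72 tcp [0.4799 0.321  0.0543] yaw 56.04 F [-0.9 -1.6  5.4] open 7.8 q7 -0.34 -> shift [-1.4  0.6  1.3] turn 0.2
```

jog_arm:
  targets: [0,0,-8,0,4,0,0,-12,0,4,0,0,-20,0,4,0,0,-30,0,4,0,0,-40,0,4,0,0,-40,0,4,0,0,-21,0,4,-12.3,8.7,0,0,4,-24.6,17.3,0,0,4,-24.6,17.3,0,0,4,-24.6,17.3,0,0,4,-24.6,17.3,0,0,4,-24.6,17.3,0,0,4,-24.6,17.3,0,0,4,-24.6,17.3,0,0,4,-24.6,17.3,0,0,4,-24.6,17.3,0,0,4,-12.3,8.7,0,0,4,0,0,0,0,4]

```text
time: 14.1
tcp_pos: [0.485, 0.0187, 0.2243]
eef_rot: [-0.0, 0.883, 0.469, -0.001]
ft_force: [-0.3, 0.8, 0.6]
opening: 0.0076
```

jog_arm:
  targets: [0,0,0,9.36,4,0,0,0,9.36,4,0,0,0,9.36,4,0,0,0,9.36,4,0,0,0,9.36,4,0,0,0,9.36,4,0,0,0,9.36,4,0,0,0,0,4,0,0,0,0,4]

```text
time: 15.22
tcp_pos: [0.4857, 0.0211, 0.2249]
eef_rot: [-0.0, 0.997, -0.081, -0.0]
ft_force: [-0.5, -0.6, -0.3]
opening: 0.0077
```

```bash
python3 - <<'E'
from h import *
rel([.486,.0200,.19],-9.5)
p=eyes.get_image("scene"); t=eyes.get_image("top")
for w in([.486,.02,.12],[.486,.02,.18]): print(np.round(proj(p,w),1))
c=p["pixels"][110:270,260:420]
cv2.imwrite("pics/s5.png",cv2.resize(c[:,:,::-1],None,fx=3.7,fy=3.7,interpolation=cv2.INTER_CUBIC))
rel([.486,.0200,.19],-9.5)
w=cloud(p); im=p["pixels"].astype(int)
m=(im[...,0]>im[...,2]*1.6+10)&(w[...,2]>.165)&(w[...,2]<.26)&(np.hypot(w[...,0]-.486,w[...,1]-.02)<.04)
q=w[m]; print(len(q)); 
if len(q): print(np.round(q.mean(0),4),q.min(0),q.max(0))
E
```

```text
t 15.22 tcp [0.4857 0.0211 0.2249] yaw -9.25 F [-0.5 -0.6 -0.3] open 7.7 q7 -0.54 -> shift [ 0.5  1.  34.9] turn 0.3
[335.2 177.5]
[336.2 161.6]
t 15.32 tcp [0.4857 0.0205 0.2248] yaw -9.35 F [-0.1 -0.2 -0.7] open 7.8 q7 -0.54 -> shift [ 0.4  0.5 34.8] turn 0.1
75
[0.4915 0.023  0.2088] [0.484192   0.00950358 0.18413349] [0.49920151 0.0323742  0.25015295]
```

View pics/s5.png

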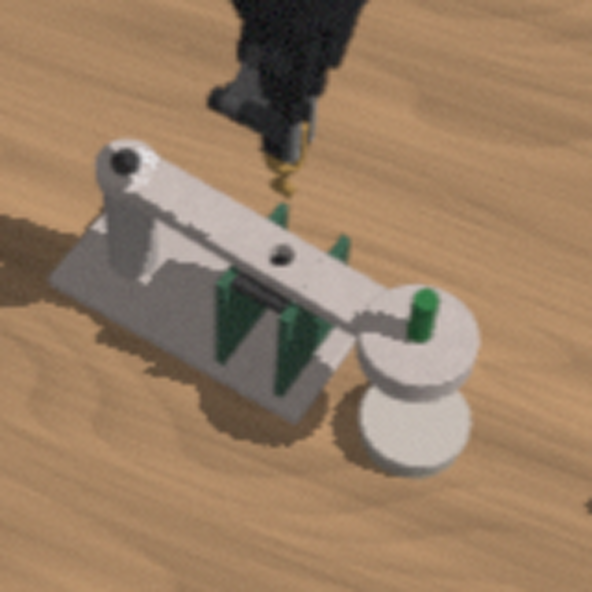

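The scene crop shows the screw held upright, its tip at (336.8,161.9) and the hole at (336.2,178.6). Both lie within about 1 px of prediction. Next comes a gentle descent.

jog_arm:
  targets: [0.4,0.5,12,0,4,0,0,15,0,4,0,0,13,0,4,0,0,8,0,4,0,0,4,0,4,0,0,2,0,4,0,0,2,0,4,0,0,1.5,0,4,0,0,1.5,0,4]

```text
time: 16.45
tcp_pos: [0.4862, 0.0195, 0.166]
eef_rot: [0.0, 0.997, -0.083, 0.0]
ft_force: [-0.0, -0.0, -0.5]
opening: 0.0079
```

jog_arm:
  targets: [0,0,1.5,0,4,0,0,1.5,0,4,0,0,1.5,0,4,0,0,1.5,0,4]

```text
time: 16.95
tcp_pos: [0.4866, 0.0199, 0.1605]
eef_rot: [-0.0, 0.997, -0.083, 0.0]
ft_force: [-1.5, 0.4, 12.3]
opening: 0.0074
```

jog_arm:
  targets: [0,0,1.5,0,4,0,0,1.5,0,4,0,0,1,0,4]

```text
time: 17.32
tcp_pos: [0.4875, 0.0207, 0.1564]
eef_rot: [-0.001, 0.997, -0.082, 0.002]
ft_force: [1.5, 3.4, 1.2]
opening: 0.0075
```

jog_arm:
  targets: [0.3,-0.5,1,0,4,0,0,1,0,4,0,0,1,0,4]

```text
time: 17.7
tcp_pos: [0.4873, 0.0208, 0.153]
eef_rot: [-0.001, 0.997, -0.082, 0.001]
ft_force: [0.8, 4.0, 1.6]
opening: 0.0078
```

jog_arm:
  targets: [0,0,1,0,4,0,0,1,0,4]

```text
time: 17.95
tcp_pos: [0.4873, 0.0207, 0.1511]
eef_rot: [-0.001, 0.997, -0.082, 0.001]
ft_force: [2.3, 4.3, 1.5]
opening: 0.0079
```

jog_arm:
  targets: [0.2,-0.6,0,0,4,0,0,0.8,0,4,0,0,0.8,0,4,0,0,0,0,4]

```text
time: 18.45
tcp_pos: [0.487, 0.0208, 0.1493]
eef_rot: [-0.0, 0.997, -0.083, 0.0]
ft_force: [1.9, 3.6, 1.7]
opening: 0.0076
```

jog_arm:
  targets: [0,0,0.8,0,4,0,0,0.8,0,4,0,0,0,0,4]

```text
time: 18.82
tcp_pos: [0.4869, 0.0208, 0.1476]
eef_rot: [-0.0, 0.997, -0.083, 0.0]
ft_force: [1.9, 4.3, 1.9]
opening: 0.0077
```

jog_arm:
  targets: [0,0,0.8,0,4,0,0,0.8,0,4,0,0,0,0,4]

```text
time: 19.2
tcp_pos: [0.4868, 0.0208, 0.146]
eef_rot: [-0.0, 0.997, -0.082, 0.0]
ft_force: [2.4, 4.3, 2.2]
opening: 0.0076
```

jog_arm:
  targets: [0,0,0.8,0,4,0,0,0.8,0,4,0,0,0,0,4]

```text
time: 19.58
tcp_pos: [0.4865, 0.0209, 0.1443]
eef_rot: [-0.0, 0.997, -0.082, -0.0]
ft_force: [2.2, 5.5, 0.6]
opening: 0.0077
```

jog_arm:
  targets: [0.4,-0.8,0,0,4,0,0,1,0,4,0,0,1,0,4,0,0,0,0,4]

```text
time: 20.08
tcp_pos: [0.4863, 0.0211, 0.1421]
eef_rot: [0.0, 0.997, -0.083, -0.001]
ft_force: [0.7, 3.7, -0.9]
opening: 0.0076
```

jog_arm:
  targets: [0,0,1,0,4,0,0,1,0,4,0,0,0,0,4]

```text
time: 20.45
tcp_pos: [0.487, 0.0209, 0.1403]
eef_rot: [0.0, 0.997, -0.083, -0.0]
ft_force: [0.9, 2.6, 0.7]
opening: 0.0077
```

jog_arm:
  targets: [0.2,-0.3,1,0,4,0,0,1,0,4,0,0,1,0,4,0,0,0,0,4]

```text
time: 20.95
tcp_pos: [0.4874, 0.0211, 0.1373]
eef_rot: [0.0, 0.997, -0.083, -0.0]
ft_force: [-0.8, 1.5, -0.8]
opening: 0.0076
```

jog_arm:
  targets: [0,0,1,0,4,0,0,1,0,4,0,0,0,0,4]

```text
time: 21.32
tcp_pos: [0.4872, 0.0211, 0.1353]
eef_rot: [0.0, 0.997, -0.083, -0.0]
ft_force: [-0.5, 0.7, -0.6]
opening: 0.0076
```

jog_arm:
  targets: [0,0,0.8,0,4,0,0,0.8,0,4,0,0,0.8,0,4,0,0,0,0,4]

```text
time: 21.82
tcp_pos: [0.4873, 0.0213, 0.133]
eef_rot: [0.0, 0.997, -0.083, -0.0]
ft_force: [0.3, 0.1, -0.7]
opening: 0.0082
```

jog_arm:
  targets: [0,0,0.5,0,4,0,0,0.5,0,4,0,0,0,0,4]

```text
time: 22.2
tcp_pos: [0.4875, 0.0215, 0.1323]
eef_rot: [0.0, 0.997, -0.083, 0.0]
ft_force: [-0.3, -0.4, 2.4]
opening: 0.0081
```

Contact is starting (+2.4 N), right about where the flush height was expected. I'll press a little further.

jog_arm:
  targets: [0,0,0.4,0,4,0,0,0,0,4]

```text
time: 22.45
tcp_pos: [0.4876, 0.0215, 0.1322]
eef_rot: [0.0, 0.997, -0.083, 0.0]
ft_force: [-0.2, -0.8, 5.9]
opening: 0.0077
```

jog_arm:
  targets: [0,0,0.4,0,4,0,0,0,0,4]

```text
time: 22.7
tcp_pos: [0.4879, 0.0215, 0.1322]
eef_rot: [0.0, 0.997, -0.083, 0.0]
ft_force: [-1.9, 0.2, 9.7]
opening: 0.0074
```

Seated: TCP z is 0.1322, as predicted, with 10 N. I'll ease the load and turn clockwise.

jog_arm:
  targets: [0,0,-0.5,0,4,0,0,0,7.5,4,0,0,0,7.5,4,0,0,0,7.5,4,0,0,0,7.5,4,0,0,0,0,4]

```text
time: 23.45
tcp_pos: [0.4885, 0.0218, 0.1322]
eef_rot: [-0.0, 0.942, -0.337, 0.001]
ft_force: [0.8, 0.4, 5.6]
opening: 0.0079
```

```bash
python3 - <<'E'
from h import *
rel([.4875,.0215,.132],-99.5); print(robot.observe()["moment"])
E
```

```text
t 23.45 tcp [0.4885 0.0218 0.1322] yaw -39.39 F [0.8 0.4 5.6] open 7.9 q7 -1.06 -> shift [-0.6  0.8  0.2] turn 60.1
[-0.06361695 -0.09118375 -0.08759452]
```

jog_arm:
  targets: [0,0,0,7.5,4,0,0,0,7.5,4,0,0,0,7.5,4,0,0,0,7.5,4,0,0,0,0,4]

```text
time: 24.08
tcp_pos: [0.4885, 0.0216, 0.1323]
eef_rot: [-0.0, 0.822, -0.569, 0.001]
ft_force: [-0.1, -1.4, 6.0]
opening: 0.0077
```

jog_arm:
  targets: [0,0,0,7.5,4,0,0,0,7.5,4,0,0,0,7.5,4,0,0,0,0,4]

```text
time: 24.58
tcp_pos: [0.4884, 0.0215, 0.1322]
eef_rot: [0.001, -0.695, 0.719, -0.001]
ft_force: [0.5, -0.4, 6.3]
opening: 0.008
```

```bash
python3 - <<'E'
from h import *
rel([.4875,.0215,.132],-99.5); print(robot.observe()["moment"])
E
```

```text
t 24.57 tcp [0.4884 0.0215 0.1322] yaw -91.89 F [ 0.5 -0.4  6.3] open 8.0 q7 -1.73 -> shift [0.  0.9 0.2] turn 7.6
[-0.06704916  0.05511792 -0.02410307]
```

jog_arm:
  targets: [0,0,0,4,4,0,0,0,3.5,4,0,0,0,0,4,0,0,0,0,4]

```text
time: 25.08
tcp_pos: [0.4883, 0.0215, 0.1322]
eef_rot: [0.001, -0.647, 0.762, -0.0]
ft_force: [-0.3, -0.8, 6.3]
opening: 0.0078
```

```bash
python3 - <<'E'
from h import *
rel([.4875,.0215,.132],-99.5); print(robot.observe()["moment"])
E
```

```text
t 25.07 tcp [0.4883 0.0215 0.1322] yaw -99.35 F [-0.3 -0.8  6.3] open 7.8 q7 -1.82 -> shift [0.1 0.8 0.2] turn 0.1
[-0.05745526  0.01407474 -0.05281255]
```

jog_arm:
  targets: [0,0,-0.5,0,4,0,0,0,0,40,0,0,0,0,60,0,0,0,0,60,0,0,0,0,60,0,0,-10,0,60,0,0,-25,0,60,0,0,-40,0,60,0,0,-40,0,60,0,0,-30,0,60,0,0,0,0,60]

```text
time: 26.45
tcp_pos: [0.4893, 0.0216, 0.2803]
eef_rot: [0.003, -0.646, 0.763, -0.002]
ft_force: [0.4, 0.1, 0.2]
opening: 0.0512
```

```bash
python3 - <<'E'
from h import *
rel([.4875,.0215,.132],-99.5)
p=eyes.get_image("wrist"); w=cloud(p); im=p["pixels"].astype(int)
m=(w[...,2]>.148)&(w[...,2]<.163)&(np.hypot(w[...,0]-.487,w[...,1]-.021)<.03)
q=w[m]; print(len(q),np.round(np.percentile(q[:,2],[5,50,95]),4),cv2.minAreaRect(np.float32(q[:,:2]*1000)))
b=(im[...,0]>im[...,2]*1.4+10)&(w[...,2]>.1215)&(w[...,2]<.13)&(np.hypot(w[...,0]-.487,w[...,1]-.021)<.02)
print("flange z",b.sum(),np.median(w[b][:,2]) if b.sum() else "")
g=(w[...,2]>.118)&(w[...,2]<.122)&(np.hypot(w[...,0]-.487,w[...,1]-.021)<.04)
print("arm z",g.sum(),np.median(w[g][:,2]))
s=eyes.get_image("scene")
for P in(p,s): pass
u,v=proj(p,[.487,.021,.13]).astype(int); print(u,v)
x=cv2.resize(p["pixels"][max(0,v-75):v+75,max(0,u-100):u+100],(533,400),interpolation=cv2.INTER_CUBIC)
y=cv2.resize(s["pixels"][130:255,270:395],(265,265),interpolation=cv2.INTER_CUBIC); c=np.zeros((400,800,3),np.uint8); c[:,:533]=x; c[:265,533:798]=y
cv2.imwrite("pics/f.png",c[:,:,::-1])
E
```

```text
t 26.45 tcp [0.4893 0.0216 0.2803] yaw -99.48 F [0.4 0.1 0.2] open 51.2 q7 -1.85 -> shift [  0.7   2.7 148.3] turn 0.0
272 [0.1531 0.1561 0.1573] ((486.15191650390625, 19.849151611328125), (7.996415138244629, 23.464435577392578), 80.5020980834961)
flange z 217 0.12444250890979063
arm z 2173 0.12040289757830247
319 191
```

View pics/f.png

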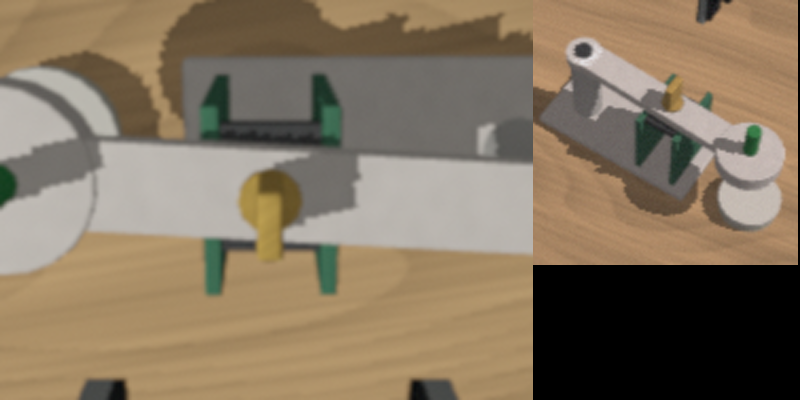

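The final view shows the flange (top at 124 mm) flat on the arm and the wing square across it, with its top at 156 mm. The robot is clear, and nothing else in view has moved. I'm handing the job in.

```bash
python3 -c "
from h import *
print(robot.close_job())"
```

```text
the job is handed in; nothing more can be done
None
```

The job is done and handed in at about 26.5 s of the 72 s allowed. I swung the lamp back with the gripper loosely round the knob and stopped it with its hole over the slot, about 5.6 mm to stand +x of the bracket middle. Then I put the screw through the arm and block and turned it 90° clockwise before letting go.

- **Final height:** the wing top is at 156 mm and the flange top at 124 mm on the arm's 120 mm, so the screw's origin is at about 146 mm, as specified.
- **Turn:** the wing lies along stand x, a full quarter-turn. The 90° stop was not felt, and I did not pull-test the lock.
- **Forces:** the highest vertical reading was about 12 N, as the foot met the arm hole's rim, against the 30 N limit. Seating took about 10 N. Forces were read only at the end of each move, so short peaks between readings were not seen.
- **Slot:** its position was read from the wrist picture. The foot went in without having to search, though it pushed sideways with up to 5.5 N until I shifted by 1–2 mm.
- **Other things:** I never touched the dish, jar, tub or ruler. The dish looks unmoved in the last picture; I did not re-measure the other three.

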